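# Switch off the failed board lamp and point out the spare bulb

## Task

The lamp over the dartboard has failed and is about to be changed. With the fingertips, press down the raised, red-striped end of the white rocker on the switch panel so that the board lamp is off, leaving the black rocker on; then show which bulb is to be fitted: point straight down at the middle of the spare frosted white bulb, fingertips about two centimetres above the glass without touching it, keep still there for two seconds, and finish still pointing at it. Pick nothing up, do not touch either bulb, and leave everything else on the shelf where it is.

Things in the scene. Friction and masses are not known exactly. Their poses are not given: they have to be found in the camera images.
- panel: White twin rocker panel fixed flat on the red shelf, 88 mm (x) by 148 mm (y), plate top 37 mm above the shelf. Origin: centre of its underside, z up. Rockers 52 mm long along panel x, 30 mm wide, centred 32 mm to +y (white, board lamp) and 32 mm to -y (black, score screen). Red-striped ends are the +x ends, away from the robot (yaw within 0.35 rad).
- board_rocker (a joint): The white rocker, for the board lamp. Hinge, rad: -0.14 = on (as it starts, striped end up), +0.14 = off (striped end down). Pivots at its middle, top there 40 mm above the shelf; shallow V: the half that is down lies level at 40 mm, the raised half slopes up to 47 mm at its edge. About 2.5 N at the edge moves it; it stays where left, so press until that half lies level on its stop.
- board_rocker_striped_end (a point): Where to press the white rocker: on its top face, 17 mm from the pivot towards the red-striped end, 9 mm inside that end's edge. Axes as the rocker's: x from the pivot to the striped end, y to the left, z out of the top face. Moves with the rocker.
- score_rocker (a joint): The black rocker, for the score screen, beside the white one. Hinge, rad: -0.14 = on (as it starts, striped end up), +0.14 = off (striped end down). It must stay on.
- score_rocker_striped_end (a point): The same point on the black rocker's striped end.
- bulb_frosted: The spare frosted white light bulb, 105 mm long, largest diameter 60 mm (74 mm above its foot), standing cap down in its open carton, so that its round top is 108 mm above the shelf and 26 mm above the carton's rim. Loose. Origin at the centre of the cap's foot, z up along the bulb. The bulb to point at.
- bulb_frosted_top (a point): The middle of the frosted bulb's rounded top (108 mm above the shelf), z up.
- carton_frosted: Open-topped brown cardboard carton, 70 x 70 mm, 82 mm high, walls and floor 3 mm, loose on the shelf, in which the frosted bulb stands. Origin at the centre of its underside, z up.
- bulb_amber: An amber glass decorative light bulb, 105 mm long, largest diameter 60 mm (74 mm above its foot), standing cap down in its open carton, so that its round top is 108 mm above the shelf and 26 mm above the carton's rim. Loose. Origin at the centre of the cap's foot, z up along the bulb. Not the one wanted: leave alone.
- carton_amber: Open-topped brown cardboard carton, 70 x 70 mm, 82 mm high, walls and floor 3 mm, loose on the shelf, in which the amber bulb stands. Origin at the centre of its underside, z up.
- barrel0: A bare tungsten dart barrel, grooved grey metal, 50 mm long, 7 mm thick, lying along its x axis; origin under its middle. A bystander: leave alone.
- barrel1: A bare tungsten dart barrel, grooved grey metal, 50 mm long, 7 mm thick, lying along its x axis; origin under its middle. A bystander: leave alone.
- barrel2: A bare tungsten dart barrel, grooved grey metal, 50 mm long, 7 mm thick, lying along its x axis; origin under its middle. A bystander: leave alone.
- shaft_tube: Yellow plastic dart shaft tube standing upright, 21 mm in diameter, 80 mm high; origin at the centre of its foot. A bystander: leave alone.
- coaster: Round beech coaster, 94 mm in diameter, 8 mm thick, lying flat; origin at the centre of its underside. A bystander: leave alone.

How it is judged (in metres and radians):
On the way, in this order (a step that is already met when the one before it is completed fails the run):
1. the white rocker is pressed over to off (beyond 0.10 rad) (value of joint board_rocker above 0.1 rad), for 0.2 s.
2. for two seconds the tool points down (within 20 degrees) at the frosted bulb, TCP within 20 mm of its middle from above and 22 to 65 mm over its top (horizontal distance between the grasp point and bulb_frosted_top below 0.02 m and z of the grasp point in the frame of bulb_frosted_top between 0.022 and 0.065 m and angle between the grasp point's own z axis and vertical above 2.79 rad), for 1.9 s.
At the end, for the whole second after the job is handed in: White rocker off (beyond 0.10 rad), black still on (below -0.10); tool points down (within 20 degrees) at the frosted bulb, TCP within 20 mm of its middle from above and 22 to 65 mm over its top (closed tips 3 to 46 mm over the glass); bulbs, cartons and bystanders within 8 mm of their starts (all of step 2 and value of joint board_rocker above 0.1 rad and value of joint score_rocker below -0.1 rad and distance of each of carton_frosted, bulb_frosted, carton_amber, bulb_amber, barrel0, barrel1, barrel2, shaft_tube, coaster from where it was at the start of the episode below 0.008 m); the robot touches nothing.
It fails at once if the black rocker is moved off its on position (above -0.08 rad) (value of joint score_rocker above -0.08 rad).
It fails at once if the robot touches a bulb (over 0.3 N) (contact force between any of the fingers, the arm and bulb_frosted above 0.3 N or contact force between any of the fingers, the arm and bulb_amber above 0.3 N).
It fails at once if a bulb, carton, barrel, the tube or the coaster is lifted or shifted by more than 12 mm (distance of any of carton_frosted, bulb_frosted, carton_amber, bulb_amber, barrel0, barrel1, barrel2, shaft_tube, coaster from where it was at the start of the episode above 0.012 m).
It also fails if it takes over 42 s, if anything falls off the work surface, if the arm or the gripper's body presses on something with over 40 N, if the wrist force passes 120 N, or if a joint passes its speed limit or range.

## Robot

A 7-joint arm with a two-finger parallel gripper is mounted at the origin on the work surface. World frame = base frame: x ahead of the robot, y to its left, z up, the work surface at z = 0. Lengths are in mm, angles in degrees, forces in N, time in s.
With the tool pointing down it reaches from about 350 to 900 mm from the base axis. Payload 8.1 kg.
Tool frame: the origin (TCP) lies between the finger pads, 19 mm behind the fingertips; this is the grasp point; z points along the fingers, y is the line along which they close (so a half turn about z gives the same grasp; the last joint's range is limited). The gripper opens to 92 mm and grips with 3 to 60 N. Pads are 19 mm wide; open, the fingers measure 130 mm over their backs; the gripper's body (75 mm by 190 mm) begins 47 mm behind the grasp point.
Start: joints at [70.268, 24.895, 1.432, 90.138, -0.665, 64.973, -4.303], TCP at [149.632, -606.837, 245.542] pointing down, gripper open.
Joint ranges: [-149.89, 149.89], [-25.12, 119.58], [-72.63, 75.52], [4.76, 147.25], [-75.54, 255.54], [6.69, 114.76], [-157.13, 157.13]. Speed limits (degrees/s): [127.2, 127.2, 172.46, 172.46, 180, 180, 180].

## Interface

Orientations are given as [roll, pitch, yaw] about the fixed x, y, z axes, in that order (R = Rz(yaw) Ry(pitch) Rx(roll)).
In Python, from workcell import sense, read_camera, finish_job gives the robot as it stands. The module is installed in compiled form; this text tells all that it offers.
- The arm moves only by the tool send_rows, never from a script. Its argument "steps" is a list of rows, each an object of numbers: "x", "y", "z": the shift along the tool's x, y, z in m; "rx", "ry", "rz": the turn, a rotation vector about the tool's x, y, z in rad; "claw": the finger opening in m, from 0 to 0.0918. In form: [{"x": .., "y": .., "z": .., "rx": .., "ry": .., "rz": .., "claw": ..}, ...]. A call has 1 to 20 rows; each row shifts and turns the commanded pose from where the row before left it, along the tool's axes as they then stand; what a row does not reach is not made up. A row lasts 1/10 s, in which the tool goes at most 50 mm and 8.59 degrees, less where a joint would pass 70% of its speed; a pose out of reach is approached as far as the arm can. A call with a gripper value outside its range is refused whole. The fingers move at their own pace and stop on an object; "squeeze" is the grip in N (left out, the last holds). Time passes only in rows, so rows that do not move let the fingers close. It gives the time, the measured TCP pose, the force, the opening and the grip force at its end, in the units of the state.
- sense(): the state, without advancing time (a new reading comes with each control period).
- read_camera(name): name is "side" or "top"; returns a dict with "pixels" (480x640x3 uint8, blue, green, red), "camera_matrix" (3x3 intrinsics, pixels), "dist_coeffs" ([k1, k2, p1, p2, k3] as OpenCV has them; the pictures are not rectified), "eye" and "attitude" of the camera in the world. Camera axes: x right, y up, looking along -z (the intrinsics and any distortion apply to the point x, -y, -z); pixel columns grow to the right and rows downward; lengths in mm; the calibration is good to about 2 mm. A picture is of the moment at which its call begins. There is no depth.
- finish_job(): hands the job in; it is judged then, once.
The state is a dict: "clock": time; "joint_positions": joint angles; "qvel": joint speeds; "joint_torque": joint torques, N m; "ee_pos": TCP position; "ee_rot": TCP orientation; "wrist_force": force on the tool from outside, world axes, zero at the start; "torque": the same for the moment, N m; "finger_gap": finger opening in mm; "grip_force": force on a finger pad.
Only numpy, scipy, OpenCV 4.12 (cv2) and the standard library are available. Lean on these libraries where they do the work, as an engineer would, in place of code of your own. Each camera call takes 0.05 s, during which the arm holds its last target. There are 200 camera calls.

## Working session

There is one attempt and no reset: what is moved stays moved. The work goes in short steps, Python scripts to look and compute and a tool call to move; the robot and the scene stay as the last step left them, time stands still between calls to the robot, and variables do not carry over. Pictures are saved under pics/ and viewed, at most 10 in all, crops included, and the job is handed in when it is done.

Besides the shell and the picture viewer there is one more tool, called after ">>>" as name([rows], argument=value, ...), one row to a line, values as JSON. send_rows: Moves the arm, as the interface text tells. Its arguments: {"type":"object","properties":{"steps":{"type":"array"},"squeeze":{"type":"number"}},"required":["steps"]}

```bash
mkdir -p pics
python3 - <<'E'
from workcell import *
import cv2
s=sense();print({k:s[k] for k in('clock','ee_pos','ee_rot','wrist_force','finger_gap')})
for n in('top','side'):
    c=read_camera(n);cv2.imwrite(f'pics/{n}0.png',c['pixels']);print(n,c['camera_matrix'],c['dist_coeffs'],c['eye'],c['attitude'])
E
```

```text
{'clock': 0.0, 'ee_pos': array([ 149.4695234 , -606.35241087,  244.75855672]), 'ee_rot': array([-1.79909688e+02,  8.29867917e-03,  1.38511821e+01]), 'wrist_force': array([-0.1568221 , -0.65413479, -0.23192848]), 'finger_gap': 91.85463290026544}
top [[615.72203467   0.         331.40927544]
 [  0.         615.72203467 242.89219244]
 [  0.           0.           1.        ]] [-0.17495106  0.          0.          0.          0.        ] [ 490.46977801   12.96422208 1432.23001518] [  5.2270328   -0.46986457 -91.66430851]
side [[508.08539003   0.         325.80227808]
 [  0.         508.08539003 243.64324533]
 [  0.           0.           1.        ]] [-0.0191168  0.         0.         0.         0.       ] [313.9383794  685.14621729 577.1595705 ] [  57.66512599   -1.18966168 -157.23583848]
```

View pics/top0.png

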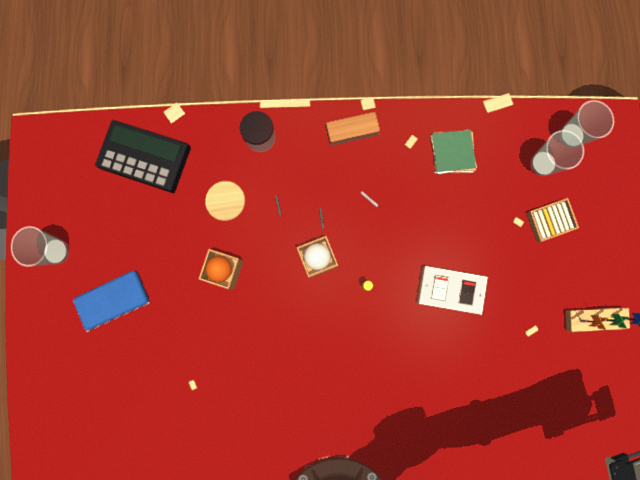

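View pics/side0.png

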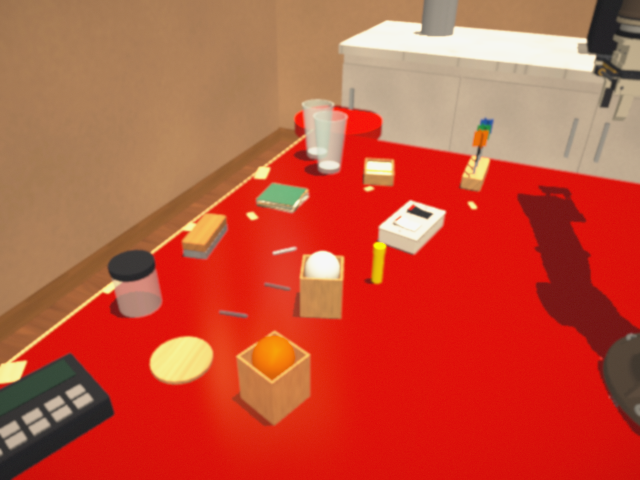

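The top view shows the panel at about (453,290), with the white rocker at (440,288), its red stripe at (441,278) and the black rocker at (468,292). The frosted bulb is at (317,257), the amber bulb at (218,269) and the tube at (368,286). The side view agrees: frosted bulb at (322,265), panel at (412,225), white rocker nearer to the camera.

```bash
cat > h.py <<'E'
import cv2,numpy as np
from scipy.spatial.transform import Rotation as R
from workcell import *
def ray(c,uv):
    p=cv2.undistortPoints(np.float64([[uv]]),c['camera_matrix'],c['dist_coeffs'])[0,0]
    d=R.from_euler('xyz',c['attitude'],degrees=True).apply([p[0],-p[1],-1]);return np.array(c['eye']),d
def plane(c,uv,z):
    e,d=ray(c,uv);return e+d*(z-e[2])/d[2]
def tri(a,b):
    (e,d),(f,g)=a,b
    t=np.linalg.lstsq(np.c_[d,-g],f-e,rcond=None)[0];P,Q=e+d*t[0],f+g*t[1]
    return (P+Q)/2,np.linalg.norm(P-Q)
def blob(m,near):
    n,_,st,ce=cv2.connectedComponentsWithStats(m.astype(np.uint8))
    k=min((i for i in range(1,n) if st[i,4]>12),key=lambda i:np.hypot(*(ce[i]-near)));return ce[k],st[k]
E
python3 - <<'E'
from h import *
t=read_camera('top');s=read_camera('side')
def white(c,th=140):return (c['pixels'].min(2)>th)
out={}
for n,c,pn,bn in(('t',t,(453,290),(317,257)),('s',s,(412,225),(322,265))):
    b,st=blob(white(c),bn);print(n,'bulb',b,st);out[n]=b
print('bulb tri',tri(ray(t,out['t']),ray(s,out['s'])),plane(t,out['t'],82))
# panel in top: fill box
m=white(t,110).astype(np.uint8)
m[:, :400]=0;m[:,510:]=0;m[:250]=0;m[330:]=0
cs,_=cv2.findContours(m,cv2.RETR_EXTERNAL,cv2.CHAIN_APPROX_NONE)
k=max(cs,key=cv2.contourArea)
r=cv2.minAreaRect(k);bx=cv2.boxPoints(r);P=np.array([plane(t,p,37) for p in bx]);print(r,'\n',P,P.mean(0),np.linalg.norm(np.diff(P,axis=0),axis=1))
px=t['pixels'].astype(int)
red=(px[...,2]-px[...,1]>80);red2=red.copy();roi=np.zeros_like(red);fill=cv2.drawContours(np.zeros(red.shape,np.uint8),[cv2.convexHull(k)],-1,1,-1);fill=cv2.erode(fill,np.ones((5,5)))
for q in((441,278),(470,283)):
    b,st=blob(red&(fill>0),q);print('stripe',b,st,plane(t,b,46))
b,st=blob((px.max(2)<90)&(fill>0),(468,292));print('black',b,st,plane(t,b,42))
cr=cv2.resize(t['pixels'][250:330,400:510],None,fx=7,fy=7,interpolation=2);cr2=cv2.resize(s['pixels'][190:260,370:460],None,fx=7,fy=7,interpolation=2)
cv2.imwrite('pics/crop.png',cr)
px=t['pixels'].astype(int)
b,st=blob((px[...,0]<90)&(px[...,1]>150)&(px[...,2]>150),(368,286));print('tube',b,plane(t,b,80))
E
```

```text
t bulb [316.92815534 256.3223301 ] [304 244  26  26 515]
s bulb [322.29839704 265.6892725 ] [305 251  35  28 811]
bulb tri (array([584.31501542,  30.80800331,  84.76510493]), np.float64(0.8227568500968591)) [584.89696588  30.98303153  82.        ]
((452.8764953613281, 289.8247985839844), (64.61625671386719, 38.80765151977539), 9.819300651550293) 
 [[ 474.26707349 -194.01311809   37.        ]
 [ 560.67673977 -212.57417394   37.        ]
 [ 530.72544456 -359.52550071   37.        ]
 [ 443.84101039 -340.12858827   37.        ]] [ 502.37756705 -276.56034525   37.        ] [ 88.38067221 149.97257257  89.02328411]
stripe [441.89655172 278.4137931 ] [436 277  12   4  29] [ 529.00852509 -250.06448904   46.        ]
stripe [469.33333333 283.36363636] [464 282  12   4  33] [ 515.67749127 -312.85372014   46.        ]
black [466.81683168 293.84653465] [460 285  15  19 202] [ 492.10523876 -306.91326473   42.        ]
tube [367.53125 285.21875] [518.27136496 -78.29095887  80.        ]
```

View pics/crop.png

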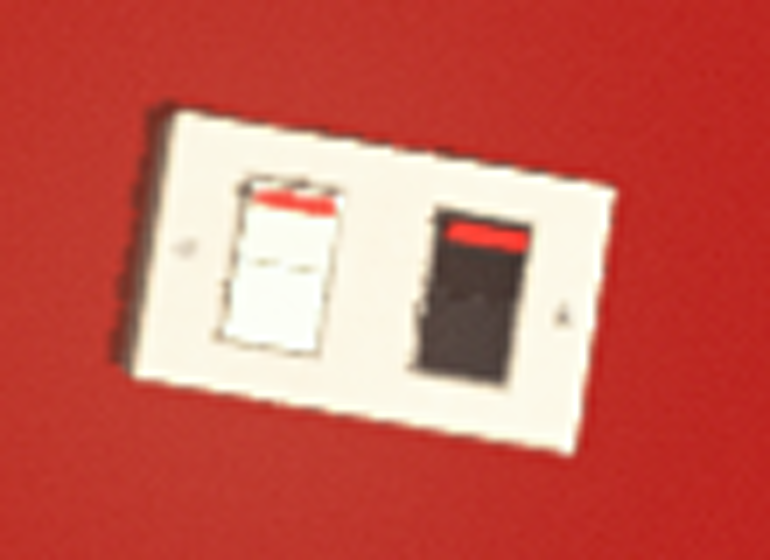

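>>> send_rows([
  {"rz":0.11,"claw":0},
  {"rz":0.12,"claw":0},
  {"rz":0.12,"claw":0},
  {"rz":0.1,"claw":0},
  {"claw":0},
  {"claw":0},
], squeeze=10)

```text
schema error: expected keys x, y, z, rx, ry, rz, claw
```

```bash
cat >> h.py <<'E'
def to(p):
    s=sense();r=R.from_euler('xyz',s['ee_rot'],degrees=True);print(s['clock'],s['ee_pos'],s['ee_rot'],s['wrist_force'],s['finger_gap'],'tool shift mm',r.inv().apply(np.array(p)-s['ee_pos']).round(1))
E
python3 -c "
from h import *
to([526.5,-249,110])"
```

```text
0.2 [ 149.52448046 -606.54247626  245.04166569] [-1.79945290e+02  3.98735659e-03  1.38465878e+01] [-0.06323609  1.29209325  0.86015503] 91.8943969348597 tool shift mm [ 451.6 -256.8  135.3]
```

>>> send_rows([
  {"x":0,"y":0,"z":0,"rx":0,"ry":0,"rz":0.11,"claw":0},
  {"x":0,"y":0,"z":0,"rx":0,"ry":0,"rz":0.12,"claw":0},
  {"x":0,"y":0,"z":0,"rx":0,"ry":0,"rz":0.12,"claw":0},
  {"x":0,"y":0,"z":0,"rx":0,"ry":0,"rz":0.1,"claw":0},
  {"x":0,"y":0,"z":0,"rx":0,"ry":0,"rz":0,"claw":0},
  {"x":0,"y":0,"z":0,"rx":0,"ry":0,"rz":0,"claw":0},
], squeeze=10)

```text
clock: 0.8
ee_pos: [149.7, -606.7, 245.4]
ee_rot: [-180.0, 0.0, -11.7]
wrist_force: [-0.9, 0.5, 0.6]
finger_gap: 48.4
grip_force: 0.0
```

```bash
python3 -c "
from h import *
to([526.5,-249,110])"
```

```text
0.8 [ 149.74730237 -606.72095808  245.40253289] [-1.79989381e+02  1.25499576e-02 -1.17476575e+01] [-0.85327238  0.50265253  0.60398478] 48.42599161205939 tool shift mm [ 296.1 -426.9  135.4]
```

>>> send_rows([
  {"x":0.008,"y":-0.012,"z":0,"rx":0,"ry":0,"rz":0,"claw":0},
  {"x":0.016,"y":-0.023,"z":0,"rx":0,"ry":0,"rz":0,"claw":0},
  {"x":0.018,"y":-0.026,"z":0,"rx":0,"ry":0,"rz":0,"claw":0},
  {"x":0.018,"y":-0.026,"z":0,"rx":0,"ry":0,"rz":0,"claw":0},
  {"x":0.018,"y":-0.026,"z":0,"rx":0,"ry":0,"rz":0,"claw":0},
  {"x":0.018,"y":-0.026,"z":0,"rx":0,"ry":0,"rz":0,"claw":0},
  {"x":0.018,"y":-0.026,"z":0,"rx":0,"ry":0,"rz":0,"claw":0},
  {"x":0.018,"y":-0.026,"z":0,"rx":0,"ry":0,"rz":0,"claw":0},
  {"x":0.018,"y":-0.026,"z":0,"rx":0,"ry":0,"rz":0,"claw":0},
  {"x":0.018,"y":-0.026,"z":0,"rx":0,"ry":0,"rz":0,"claw":0},
  {"x":0.018,"y":-0.026,"z":0.01,"rx":0,"ry":0,"rz":0,"claw":0},
  {"x":0.018,"y":-0.026,"z":0.015,"rx":0,"ry":0,"rz":0,"claw":0},
  {"x":0.018,"y":-0.026,"z":0.02,"rx":0,"ry":0,"rz":0,"claw":0},
  {"x":0.018,"y":-0.026,"z":0.02,"rx":0,"ry":0,"rz":0,"claw":0},
  {"x":0.018,"y":-0.026,"z":0.02,"rx":0,"ry":0,"rz":0,"claw":0},
  {"x":0.018,"y":-0.026,"z":0.02,"rx":0,"ry":0,"rz":0,"claw":0},
  {"x":0.012,"y":-0.018,"z":0.015,"rx":0,"ry":0,"rz":0,"claw":0},
  {"x":0.008,"y":-0.01,"z":0.01,"rx":0,"ry":0,"rz":0,"claw":0},
  {"x":0,"y":0,"z":0,"rx":0,"ry":0,"rz":0,"claw":0},
  {"x":0,"y":0,"z":0,"rx":0,"ry":0,"rz":0,"claw":0},
])

```text
clock: 2.8
ee_pos: [527.0, -251.0, 115.9]
ee_rot: [180.0, 0.0, -11.9]
wrist_force: [-0.6, -0.4, -0.4]
finger_gap: 0.3
grip_force: 0.0
```

```bash
python3 -c "
from h import *
to([526.5,-249,72])
for n in('top','side'):
  c=read_camera(n)['pixels'];cv2.imwrite(f'pics/{n}1.png',cv2.resize(c[200:340,370:550] if n=='top' else c[150:270,340:500],None,fx=4,fy=4,interpolation=2))"
```

```text
2.8 [ 527.00262106 -250.97625561  115.91907941] [ 1.79961403e+02  1.06807628e-02 -1.19318951e+01] [-0.59752505 -0.38551692 -0.42011801] 0.3249437565392748 tool shift mm [-0.9 -1.9 43.9]
```

View pics/side1.png

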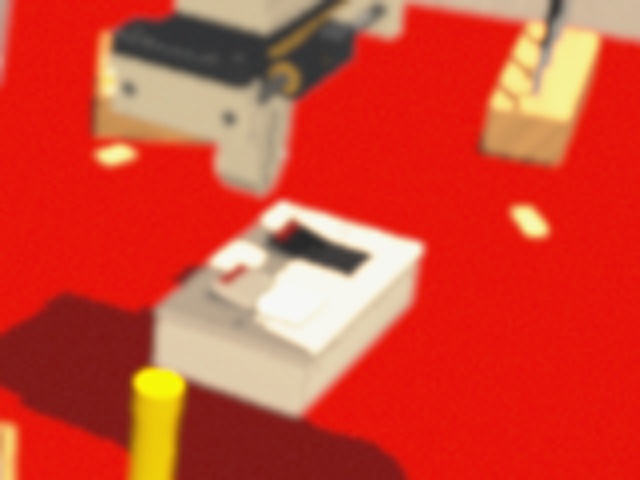

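The side crop shows the closed tips at about (250,190), high above the white rocker, whose stripe is at (235,272). The panel is undisturbed, so I'm lowering the tips.

>>> send_rows([
  {"x":0,"y":-0.002,"z":0.012,"rx":0,"ry":0,"rz":0,"claw":0},
  {"x":0,"y":0,"z":0.016,"rx":0,"ry":0,"rz":0,"claw":0},
  {"x":0,"y":0,"z":0.012,"rx":0,"ry":0,"rz":0,"claw":0},
  {"x":0,"y":0,"z":0.005,"rx":0,"ry":0,"rz":0,"claw":0},
  {"x":0,"y":0,"z":0.003,"rx":0,"ry":0,"rz":0,"claw":0},
  {"x":0,"y":0,"z":0.003,"rx":0,"ry":0,"rz":0,"claw":0},
  {"x":0,"y":0,"z":0.003,"rx":0,"ry":0,"rz":0,"claw":0},
  {"x":0,"y":0,"z":0.002,"rx":0,"ry":0,"rz":0,"claw":0},
  {"x":0,"y":0,"z":0,"rx":0,"ry":0,"rz":0,"claw":0},
  {"x":0,"y":0,"z":0,"rx":0,"ry":0,"rz":0,"claw":0},
])

```text
clock: 3.9
ee_pos: [528.4, -248.4, 59.8]
ee_rot: [180.0, -0.1, -11.9]
wrist_force: [2.7, -0.1, 2.3]
finger_gap: 0.7
grip_force: 1.3
```

>>> send_rows([
  {"x":0,"y":0,"z":0.001,"rx":0,"ry":0,"rz":0,"claw":0},
  {"x":0,"y":0,"z":0.001,"rx":0,"ry":0,"rz":0,"claw":0},
  {"x":0,"y":0,"z":0.001,"rx":0,"ry":0,"rz":0,"claw":0},
  {"x":0,"y":0,"z":0,"rx":0,"ry":0,"rz":0,"claw":0},
  {"x":0,"y":0,"z":0,"rx":0,"ry":0,"rz":0,"claw":0},
])

```text
clock: 4.4
ee_pos: [528.6, -248.5, 58.6]
ee_rot: [180.0, -0.1, -11.9]
wrist_force: [-3.9, 1.0, 23.8]
finger_gap: -0.0
grip_force: 12.3
```

The force climbed to 24 N at z 58.6, so the rocker is on its stop. Lifting away to check.

>>> send_rows([
  {"x":0,"y":0,"z":-0.005,"rx":0,"ry":0,"rz":0,"claw":0},
  {"x":0,"y":0,"z":-0.015,"rx":0,"ry":0,"rz":0,"claw":0},
  {"x":0,"y":0,"z":-0.03,"rx":0,"ry":0,"rz":0,"claw":0},
  {"x":0,"y":0,"z":-0.03,"rx":0,"ry":0,"rz":0,"claw":0},
  {"x":0,"y":0,"z":-0.03,"rx":0,"ry":0,"rz":0,"claw":0},
  {"x":0,"y":0,"z":-0.03,"rx":0,"ry":0,"rz":0,"claw":0},
  {"x":0,"y":0,"z":-0.015,"rx":0,"ry":0,"rz":0,"claw":0},
  {"x":0,"y":0,"z":0,"rx":0,"ry":0,"rz":0,"claw":0},
  {"x":0,"y":0,"z":0,"rx":0,"ry":0,"rz":0,"claw":0},
])

```text
clock: 5.3
ee_pos: [527.2, -248.0, 210.7]
ee_rot: [-180.0, 0.1, -11.9]
wrist_force: [0.1, -0.1, -1.1]
finger_gap: 0.5
grip_force: 0.0
```

```bash
python3 -c "
from h import *
to([584.5,31,213])
c=read_camera('side')['pixels'];cv2.imwrite('pics/side2.png',cv2.resize(c[190:260,370:460],None,fx=7,fy=7,interpolation=2))"
```

```text
5.3 [ 527.167903   -248.03268952  210.67844771] [-1.79991163e+02  8.97941953e-02 -1.19314500e+01] [ 0.06491483 -0.08365712 -1.08090575] 0.481939545980684 tool shift mm [  -1.6 -284.9   -2.3]
```

View pics/side2.png

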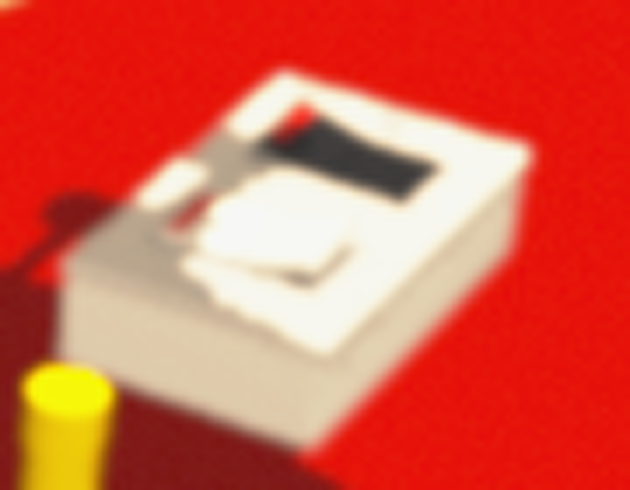

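The white rocker's near end is now raised, with its side face showing at (310,270), and its striped end at (190,215) is down. The black rocker's striped end at (300,120) is still up. Moving above the frosted bulb.

>>> send_rows([
  {"x":0,"y":-0.015,"z":0,"rx":0,"ry":0,"rz":0,"claw":0},
  {"x":0,"y":-0.03,"z":0,"rx":0,"ry":0,"rz":0,"claw":0},
  {"x":0,"y":-0.03,"z":0,"rx":0,"ry":0,"rz":0,"claw":0},
  {"x":0,"y":-0.03,"z":0,"rx":0,"ry":0,"rz":0,"claw":0},
  {"x":0,"y":-0.03,"z":0,"rx":0,"ry":0,"rz":0,"claw":0},
  {"x":0,"y":-0.03,"z":0,"rx":0,"ry":0,"rz":0,"claw":0},
  {"x":0,"y":-0.03,"z":0,"rx":0,"ry":0,"rz":0,"claw":0},
  {"x":0,"y":-0.03,"z":0,"rx":0,"ry":0,"rz":0,"claw":0},
  {"x":0,"y":-0.03,"z":0,"rx":0,"ry":0,"rz":0,"claw":0},
  {"x":-0.001,"y":-0.02,"z":0,"rx":0,"ry":0,"rz":0,"claw":0},
  {"x":0,"y":-0.01,"z":0,"rx":0,"ry":0,"rz":0,"claw":0},
  {"x":0,"y":0,"z":0,"rx":0,"ry":0,"rz":0,"claw":0},
  {"x":0,"y":0,"z":0,"rx":0,"ry":0,"rz":0,"claw":0},
])

```text
clock: 6.65
ee_pos: [585.5, 29.9, 211.0]
ee_rot: [179.9, 0.0, -12.0]
wrist_force: [0.4, -0.6, 0.3]
finger_gap: 0.5
grip_force: 0.0
```

```bash
python3 -c "
from h import *
to([584.5,31,148])
c=read_camera('side')['pixels'];cv2.imwrite('pics/side3.png',c)"
```

```text
6.65 [585.52234821  29.89266305 211.02341816] [ 1.79943275e+02  4.50574136e-02 -1.19637261e+01] [ 0.44618753 -0.64224819  0.25701922] 0.4575048491780903 tool shift mm [-1.2 -0.9 63. ]
```

View pics/side3.png

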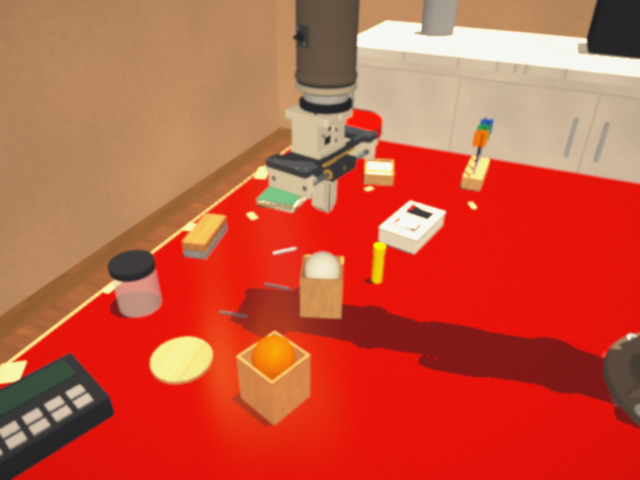

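The side view shows the fingertips at (323,205), right above the frosted bulb at (322,263). Descending 64 mm leaves the tips 20 mm above the glass, and I'll hold there.

>>> send_rows([
  {"x":-0.001,"y":-0.001,"z":0.012,"rx":0,"ry":0,"rz":0,"claw":0},
  {"x":0,"y":0,"z":0.015,"rx":0,"ry":0,"rz":0,"claw":0},
  {"x":0,"y":0,"z":0.015,"rx":0,"ry":0,"rz":0,"claw":0},
  {"x":0,"y":0,"z":0.012,"rx":0,"ry":0,"rz":0,"claw":0},
  {"x":0,"y":0,"z":0.007,"rx":0,"ry":0,"rz":0,"claw":0},
  {"x":0,"y":0,"z":0.003,"rx":0,"ry":0,"rz":0,"claw":0},
  {"x":0,"y":0,"z":0,"rx":0,"ry":0,"rz":0,"claw":0},
  {"x":0,"y":0,"z":0,"rx":0,"ry":0,"rz":0,"claw":0},
])

```text
clock: 7.5
ee_pos: [585.5, 31.9, 148.0]
ee_rot: [-180.0, -0.0, -11.9]
wrist_force: [0.2, 0.6, -0.1]
finger_gap: 0.9
grip_force: 0.0
```

>>> send_rows([
  {"x":0,"y":0,"z":0,"rx":0,"ry":0,"rz":0,"claw":0},
  {"x":0,"y":0,"z":0,"rx":0,"ry":0,"rz":0,"claw":0},
  {"x":0,"y":0,"z":0,"rx":0,"ry":0,"rz":0,"claw":0},
  {"x":0,"y":0,"z":0,"rx":0,"ry":0,"rz":0,"claw":0},
  {"x":0,"y":0,"z":0,"rx":0,"ry":0,"rz":0,"claw":0},
  {"x":0,"y":0,"z":0,"rx":0,"ry":0,"rz":0,"claw":0},
  {"x":0,"y":0,"z":0,"rx":0,"ry":0,"rz":0,"claw":0},
  {"x":0,"y":0,"z":0,"rx":0,"ry":0,"rz":0,"claw":0},
  {"x":0,"y":0,"z":0,"rx":0,"ry":0,"rz":0,"claw":0},
  {"x":0,"y":0,"z":0,"rx":0,"ry":0,"rz":0,"claw":0},
  {"x":0,"y":0,"z":0,"rx":0,"ry":0,"rz":0,"claw":0},
  {"x":0,"y":0,"z":0,"rx":0,"ry":0,"rz":0,"claw":0},
  {"x":0,"y":0,"z":0,"rx":0,"ry":0,"rz":0,"claw":0},
  {"x":0,"y":0,"z":0,"rx":0,"ry":0,"rz":0,"claw":0},
  {"x":0,"y":0,"z":0,"rx":0,"ry":0,"rz":0,"claw":0},
  {"x":0,"y":0,"z":0,"rx":0,"ry":0,"rz":0,"claw":0},
  {"x":0,"y":0,"z":0,"rx":0,"ry":0,"rz":0,"claw":0},
  {"x":0,"y":0,"z":0,"rx":0,"ry":0,"rz":0,"claw":0},
  {"x":0,"y":0,"z":0,"rx":0,"ry":0,"rz":0,"claw":0},
  {"x":0,"y":0,"z":0,"rx":0,"ry":0,"rz":0,"claw":0},
])

```text
clock: 9.5
ee_pos: [585.1, 31.9, 147.5]
ee_rot: [180.0, 0.0, -11.9]
wrist_force: [-0.6, 0.9, 1.2]
finger_gap: 0.2
grip_force: 0.0
```

```bash
python3 -c "
from h import *
to([584.5,31,148])
c=read_camera('side')['pixels'];cv2.imwrite('pics/side4.png',c)"
```

```text
9.5 [585.10370524  31.9097742  147.47852209] [ 1.79995111e+02  4.49726456e-03 -1.19308710e+01] [-0.57504945  0.9034478   1.20383677] 0.19361128352366164 tool shift mm [-0.4  1.  -0.5]
```

View pics/side4.png

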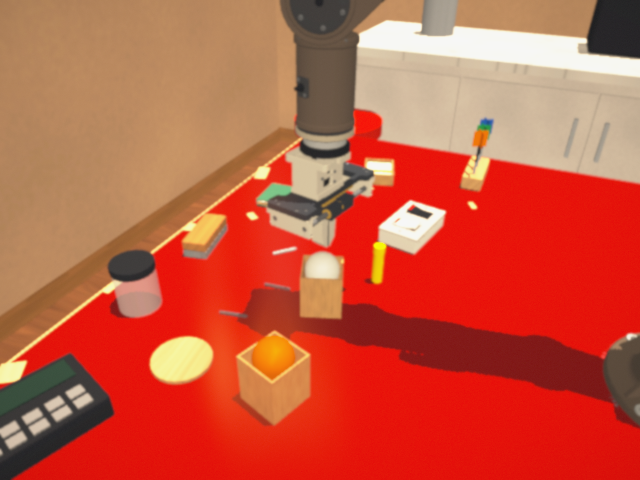

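The tips at (326,243) hang just above the frosted bulb at (322,265), and everything else is where it was. I'll hold a little longer, then hand in.

>>> send_rows([
  {"x":0,"y":0,"z":0,"rx":0,"ry":0,"rz":0,"claw":0},
  {"x":0,"y":0,"z":0,"rx":0,"ry":0,"rz":0,"claw":0},
  {"x":0,"y":0,"z":0,"rx":0,"ry":0,"rz":0,"claw":0},
  {"x":0,"y":0,"z":0,"rx":0,"ry":0,"rz":0,"claw":0},
])

```text
clock: 9.95
ee_pos: [585.1, 31.9, 147.5]
ee_rot: [180.0, 0.0, -11.9]
wrist_force: [0.1, 0.0, 0.5]
finger_gap: 0.3
grip_force: 0.0
```

```bash
python3 -c "
from workcell import *
print(finish_job())"
```

```text
the job is handed in; nothing more can be done
None
```

The job is handed in (no verdict was returned): the white rocker is pressed to off, the black rocker is still on, and the closed fingertips are holding about 20 mm above the middle of the frosted bulb, with nothing else visibly moved.

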